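# Cap the gold marker and hold the marker case open

### The arm

A 6-joint arm with a two-finger parallel gripper is mounted at the origin on the work surface. World frame = base frame: x ahead of the robot, y to its left, z up, the work surface at z = 0. Lengths are in m, angles in rad, forces in N, time in s.
With the tool pointing down it reaches from about 0.35 to 0.775 m from the base axis. Payload 7.3 kg.
Tool frame: the origin (TCP) lies at the centre of the arm's flange, where the gripper is bolted on; the fingertips stand 178 mm ahead of it and the grasp point (between the pads) lies 159 mm ahead of it; z points along the fingers, y is the line along which they close (so a half turn about z gives the same grasp; the last joint's range is limited). The gripper opens to 92 mm and grips with 3 to 60 N. Pads are 19 mm wide; open, the fingers measure 130 mm over their backs; the gripper's body (75 mm by 190 mm) begins 47 mm behind the grasp point.
Start: joints at [-1.4, 0.342, 1.524, -0, 1.275, -0.146], TCP at [0.164, -0.499, 0.405] pointing down, gripper open.
Joint ranges: [-2.53, 2.53], [-0.77, 2.02], [0.04, 2.7], [-1, 4.14], [0.28, 2.66], [-3.11, 3.11]. Speed limits (rad/s): [2.57, 2.57, 3.14, 3.14, 3.14, 3.14].

### API

Orientations are given as [roll, pitch, yaw] about the fixed x, y, z axes, in that order (R = Rz(yaw) Ry(pitch) Rx(roll)).
In Python, from cell import telemetry, vision, ticket gives the robot as it stands.
- The arm moves only by the shell command python3 -m crank 'ROWS' [FORCE]. ROWS is JSON, a list of rows, each a list of 5 numbers: the gripper command: -1 is shut, 1 is fully open, values between are in proportion, then the shift along the tool's x, y, z in mm, then the turn about the tool's z in rad. In form: [[fingers, dx, dy, dz, roll], ...]. A call has 1 to 12 rows; each row is the pose to reach, as a shift and turn from the pose commanded when the call began, along the tool's axes at that moment; what a row does not reach only later rows make up. A row lasts 1/12 s, in which the tool goes at most 41.7 mm and 7.16 degrees, less where a joint would pass 70% of its speed; a pose out of reach is approached as far as the arm can. A call with a gripper value outside its range is refused whole. The fingers move at their own pace and stop on an object; FORCE is the grip in N (left out, the last holds). Time passes only in rows, so rows that repeat a pose let the fingers close. It gives the time, the measured TCP pose, the force, the opening and the grip force at its end, in the units of the state.
- telemetry.observe(): the state, without advancing time (a new reading comes with each control period).
- vision.read_camera(name): name is "side" or "top"; returns (picture, depth): 420x560x3 uint8, red, green, blue; 420x560 float32, m along the optical axis (not along the pixel's ray), 0 where there is no reading.
- vision.get_calibration(name): a dict with "camera_matrix" (3x3 intrinsics, pixels), "rvec" (rotation vector, rad) and "tvec" (3), from world to camera coordinates, as OpenCV has them. Camera axes: x right, y down, z forward; pixel columns grow to the right and rows downward; lengths in m; the calibration is good to about 2 mm. A picture is of the moment at which its call begins. get_calibration takes no time and is no camera call.
- ticket.hand_in(): hands the job in; it is judged then, once.
The state is a dict: "time": time; "qpos": joint angles; "qvel": joint speeds; "joint_efforts": joint torques, N m; "tool_pos": TCP position; "tool_rot": TCP orientation; "contact_force": force on the tool from outside, world axes, zero at the start; "torque": the same for the moment, N m; "opening": finger opening in m; "grip_force": force on a finger pad.
Only numpy, scipy, OpenCV 4.12 (cv2) and the standard library are available. Lean on these libraries where they do the work, as an engineer would, in place of code of your own. Each camera call takes 0.05 s, during which the arm holds its last target. There are 200 camera calls.

### The job

We are packing up after the signing: press the proud cap of the gold marker in the stand fully home so that it does not dry out, then lift the lid of the wooden marker case by its brass handle and hold it open at 60 degrees from closed, so that I can reach in from across the table and put the markers away. The lid falls shut by itself, so finish while still holding it steady at that angle with the gripper. Leave everything else on the table where it is.

Things in the scene. Friction and masses are not known exactly. Their poses are not given: they have to be found in the camera images.
- case: fixed wooden marker case, an open box 180 (x) x 280 (y) x 80 mm high with 8 mm walls, under the lid; origin: centre of its underside, on the table; its -x side, roughly towards the robot, carries the hinge; z up. It does not move, but its place and yaw differ each time, and it may stand left or right of the marker stand
- case_lid (a joint): angle of the case's lid in rad: 0 closed (level; it starts closed), grows as the free edge (the case's +x side, away from the robot) rises and comes back over the hinge; hard stop at 1.35. 60 degrees is 1.047. The lid is a wooden panel 180 x 280 x 8 mm, about 0.35 kg (0.25 to 0.5), with an almost frictionless hinge: from any angle it falls shut when let go
- case_lid_hinge (a point): point on the lid's hinge line, in the middle of its length, at the top of the case's -x wall, 80.5 mm above the table (the underside of the lid, at its -x edge). Axes turn with the lid: x along the lid from hinge to free edge, y along the hinge line, z out of the lid's upper face
- case_lid_handle (a point): middle of the brass handle on the lid: a round bar 12 mm in diameter and 110 mm long, parallel to the hinge line, its ends on two 10 mm posts; bar centre 40 mm above the lid's upper face, 150 mm from the hinge line along the lid and 48 mm above the lid's underside (30 mm in from the free edge; 128.5 mm above the table when closed). It can be pinched across the bar from above and is free to turn between the fingers as the lid swings. Axes as at the hinge
- stand: fixed black marker stand, a block 60 (x) x 160 (y) x 45 mm high; origin: centre of its underside. The three markers stand upright in it, 50 mm apart along its y; which marker is in which place varies
- gold_cap (a joint): how far the gold cap is pushed down, in m: starts at 0 to 0.003 (7 to 10 mm of orange collar showing under it), 0.010 is fully home on a hard stop. It slides straight down with about 4 N of friction and stays where it is left
- gold_cap_top (a point): centre of the top face of the gold cap, a cylinder 23 mm in diameter and 45 mm tall; 160 mm above the table when fully proud and 150 mm when home; z up
- gold_marker: the gold marker's white barrel, 20 mm in diameter, fixed upright in the stand; origin on its axis at the stand's top, 45 mm above the table
- silver_marker: marker with a silver-grey cap already home, fixed upright in the stand, top 150 mm above the table; origin on its axis at the stand's top
- blue_marker: marker with a blue cap already home, otherwise like the silver one
- tumbler: bystander: loose glass tumbler 72 mm across, 95 mm high; origin: centre of its underside
- note_pad: bystander: loose yellow pad of notes 76 x 76 x 22 mm; origin: centre of its underside
- tape_roll: bystander: loose roll of blue tape lying flat, 100 mm across, 24 mm high; origin: centre of its underside
- spare_pen: bystander: loose green and white pen lying along its x, 135 mm long, 20 mm thick; origin: underneath its middle
- stapler: bystander: loose red stapler 130 x 36 x 50 mm; origin: centre of its underside

How it is judged:
On the way, in this order (a step that is already met when the one before it is completed fails the run):
1. the gold cap is pressed fully home (value of joint gold_cap above 0.0085 m and value of joint case_lid below 0.1 rad), for 0.2 s.
2. the lid is held open at 60 degrees by the gripper (value of joint case_lid between 0.942 and 1.152 rad and velocity of joint case_lid between -0.1 and 0.1 rad/s and contact force between the fingers and case_lid above 0.3 N), for 0.3 s.
At the end, for the whole second after the job is handed in: The gold cap is home (pushed down at least 8.5 of its 10 mm), and the gripper is holding the case's lid steady (under 0.1 rad/s) at 60 degrees from closed, within 6 degrees (0.942 to 1.152 rad), with the fingers pressing on the lid or its handle, through the last second (all of step 2 and value of joint gold_cap above 0.0085 m); the arm keeps its last pose, push and grip.
It fails at once if the tumbler was moved by more than 30 mm or tipped (distance of tumbler from where it was at the start of the episode above 0.03 m or angle between tumbler's own z axis and vertical above 0.35 rad).
It fails at once if the pad of notes was moved by more than 30 mm or tipped (distance of note_pad from where it was at the start of the episode above 0.03 m or angle between note_pad's own z axis and vertical above 0.35 rad).
It fails at once if the roll of tape was moved by more than 30 mm or tipped (distance of tape_roll from where it was at the start of the episode above 0.03 m or angle between tape_roll's own z axis and vertical above 0.35 rad).
It fails at once if the green pen was moved by more than 30 mm or tipped (distance of spare_pen from where it was at the start of the episode above 0.03 m or angle between spare_pen's own z axis and vertical above 0.35 rad).
It fails at once if the stapler was moved by more than 30 mm or tipped (distance of stapler from where it was at the start of the episode above 0.03 m or angle between stapler's own z axis and vertical above 0.35 rad).
It also fails if it takes over 48 s, if anything falls off the work surface, if the arm or the gripper's body presses on something with over 40 N, if the wrist force passes 120 N, or if a joint passes its speed limit or range.

## Working session

There is one attempt and no reset: what is moved stays moved. The work goes in short steps, Python scripts to look and compute and a shell command to move; the robot and the scene stay as the last step left them, time stands still between calls to the robot, and variables do not carry over. Pictures are saved under pics/ and viewed, at most 10 in all, crops included, and the job is handed in when it is done.

```bash
ls; mkdir -p pics; python3 - <<'E'
from cell import telemetry, vision
import cv2,numpy as np
for n in("top","side"):
    p,d=vision.read_camera(n); cv2.imwrite(f"pics/{n}0.png",p[:,:,::-1]); np.savez(f"{n}0.npz",p=p,d=d)
    c=vision.get_calibration(n);R=cv2.Rodrigues(np.array(c["rvec"]))[0];print(n,c["camera_matrix"],-R.T@np.ravel(c["tvec"]),R[2])
print(telemetry.observe())
E
```

```text
pics
top [[386.03610797   0.         285.462089  ]
 [  0.         386.03610797 205.92406141]
 [  0.           0.           1.        ]] [0.32285634 0.02985665 1.32701456] [ 0.18008821 -0.01362295 -0.98355613]
side [[388.1713983    0.         281.08099058]
 [  0.         388.1713983  205.06109383]
 [  0.           0.           1.        ]] [0.14112897 0.51523331 0.87835378] [ 0.40697222 -0.48235864 -0.77569566]
{'time': 0.1, 'qpos': array([-1.40003252e+00,  3.42642749e-01,  1.52494253e+00,  3.90382791e-06,
        1.27536765e+00, -1.45988809e-01]), 'qvel': array([ 0.00064533, -0.00012755, -0.00071747, -0.00199823,  0.00034702,
       -0.00119314]), 'joint_efforts': array([ 1.84005563e-03, -4.32003987e+01, -2.44694102e+01,  7.19109806e-02,
        5.26714569e-02, -5.48978846e-05]), 'tool_pos': array([ 0.16353426, -0.49875029,  0.40411229]), 'tool_rot': array([-3.14024739e+00, -2.01573946e-04,  3.16751337e-01]), 'contact_force': array([-0.01176565,  0.06725578,  0.08422591]), 'torque': array([-0.01381208,  0.01840865,  0.01413056]), 'grip_force': 0.0, 'opening': 0.09178288772480069}
```

View pics/top0.png

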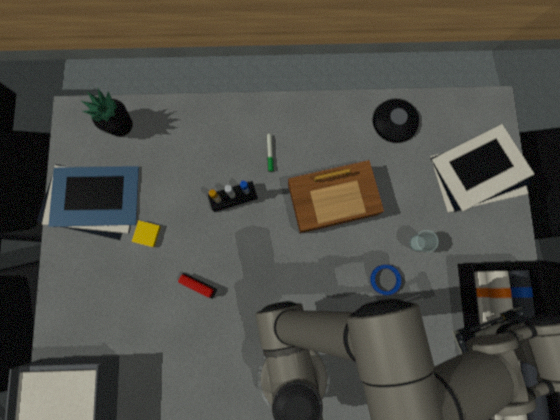

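View pics/side0.png

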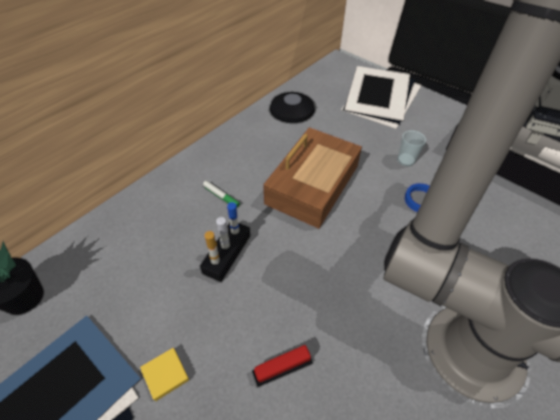

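The top view shows the gold marker at (212,193), the case at (335,195) with its handle at (333,175), and the side view shows the gold cap at (211,240) and the handle at (298,152). Next I'll measure these.

```bash
cat > h.py <<'E'
import numpy as np,cv2
from cell import vision
def cal(n):
    c=vision.get_calibration(n);R=cv2.Rodrigues(np.array(c["rvec"]))[0];t=np.ravel(c["tvec"]);return np.array(c["camera_matrix"]),R,t
def plane(n,uv,z):
    K,R,t=cal(n);o=-R.T@t;uv=np.atleast_2d(uv).astype(float)
    d=(np.linalg.inv(K)@np.c_[uv,np.ones(len(uv))].T).T@R
    return o+d*((z-o[2])/d[:,2])[:,None]
def tri(a,b):
    P=[];
    for n in("top","side"):
        K,R,t=cal(n);P.append(K@np.c_[R,t])
    X=cv2.triangulatePoints(P[0],P[1],np.array(a,float),np.array(b,float));return (X[:3]/X[3]).ravel()
def cloud(n,p,d,m):
    K,R,t=cal(n);v,u=np.nonzero(m&(d>0));z=d[v,u]
    return ((np.linalg.inv(K)@np.c_[u*z,v*z,z].T).T-t)@R
E
python3 - <<'E'
from h import *
for n,(u0,v0,u1,v1),(a,b,c,e) in(("top",(195,175,265,215),(285,155,390,235)),("side",(195,195,250,285),(260,120,365,225))):
    f=np.load(n+"0.npz");p,d=f["p"],f["d"];hsv=cv2.cvtColor(p,cv2.COLOR_RGB2HSV)
    m=cv2.inRange(hsv,(12,150,90),(28,255,255))>0
    M=np.zeros_like(m);M[v0:v1,u0:u1]=1;C=cloud(n,p,d,m&M);print(n,"gold",len(C),np.percentile(C,[5,50,95],0).round(3))
    K,R,t=cal(n)
    # height map clouds
    A=np.zeros_like(m);A[b:e,a:c]=1;C=cloud(n,p,d,A)
    lid=C[(C[:,2]>.07)&(C[:,2]<.1)];r=cv2.minAreaRect((lid[:,:2]*1000).astype(np.float32));print("lid",len(lid),np.median(lid[:,2]),r)
    h=C[(C[:,2]>.115)];print("handle",len(h),cv2.minAreaRect((h[:,:2]*1000).astype(np.float32)),np.percentile(h,[5,50,95],0).round(3))
    im=np.hstack([cv2.resize(p[v0:v1,u0:u1],(350,400)),cv2.resize(p[b:e,a:c],(440,400))]);cv2.imwrite(f"pics/c_{n}.png",im[:,:,::-1])
    B=np.zeros_like(m);B[v0:v1,u0:u1]=1;C=cloud(n,p,d,B);g=C[(C[:,2]>.1)]
    print("tops",len(g)); k=cv2.kmeans(g[:,:2].astype(np.float32),3,None,(3,50,1e-5),5,2)
    for i in range(3):
        s=g[k[1].ravel()==i];print(s.mean(0).round(3),np.percentile(s[:,2],97).round(3))
E
```

```text
top gold 39 [[0.578 0.23  0.147]
 [0.585 0.24  0.157]
 [0.594 0.249 0.16 ]]
lid 4456 0.0888275083602703 ((585.7454833984375, -152.94097900390625), (180.98915100097656, 281.1769104003906), 11.685288429260254)
handle 139 ((644.04931640625, -139.51429748535156), (13.326452255249023, 117.94532775878906), 12.212652206420898) [[ 0.631 -0.193  0.127]
 [ 0.643 -0.138  0.133]
 [ 0.656 -0.087  0.138]]
tops 191
[0.598 0.191 0.143] 0.154
[0.612 0.143 0.141] 0.152
[0.585 0.238 0.146] 0.16
side gold 111 [[0.573 0.234 0.124]
 [0.578 0.243 0.154]
 [0.59  0.249 0.159]]
lid 4532 0.08886597033780927 ((581.46875, -154.31234741210938), (180.97195434570312, 284.5450439453125), 11.651472091674805)
handle 152 ((639.394287109375, -140.8581085205078), (11.182401657104492, 118.50936889648438), 11.474781036376953) [[ 0.625 -0.193  0.12 ]
 [ 0.637 -0.133  0.133]
 [ 0.649 -0.085  0.136]]
tops 515
[0.607 0.147 0.134] 0.152
[0.579 0.242 0.139] 0.159
[0.593 0.194 0.135] 0.151
```

```bash
cat > go.py <<'E'
import sys,numpy as np
from cell import telemetry
from scipy.spatial.transform import Rotation as Ro
s=telemetry.observe();R=Ro.from_euler("xyz",s["tool_rot"])
t=np.array([float(a) for a in sys.argv[1:4]]) # target TCP
print("shift mm",(R.inv().apply(t-s["tool_pos"])*1000).round(1),"roll to 1.775:",(s["tool_rot"][2]-1.775).round(3),"pos",s["tool_pos"].round(4),"rot",s["tool_rot"].round(4),"F",s["contact_force"].round(2),"op",s["opening"],s["grip_force"],"t",s["time"])
E
python3 -m crank '[[-1,26,-24,0,-0.12],[-1,52,-48,0,-0.24],[-1,78,-72,0,-0.36],[-1,104,-96,0,-0.48],[-1,130,-120,0,-0.6],[-1,156,-144,0,-0.72],[-1,182,-168,0,-0.84],[-1,208,-192,0,-0.96],[-1,234,-216,0,-1.08],[-1,260,-240,0,-1.2],[-1,286,-264,0,-1.32],[-1,312,-288,0,-1.44]]' 20; python3 go.py .583 .240 .404
```

```text
time: 1.1
tool_pos: [0.3707, -0.1263, 0.4046]
tool_rot: [-3.142, 0.0, 1.763]
contact_force: [-0.8, -1.4, 0.4]
opening: 0.016
grip_force: 0.0
shift mm [319.1 278.3   0.6] roll to 1.775: -0.012 pos [ 0.3707 -0.1263  0.4046] rot [-3.1415  0.      1.7625] F [-0.84 -1.43  0.44] op 0.0160427025024837 0.0 t 1.1
```

```bash
python3 -m crank '[[-1,29,25,0,0],[-1,58,50,0,-0.01],[-1,87,76,0,-0.01],[-1,116,101,0,-0.01],[-1,145,126,0,-0.01],[-1,174,152,0,-0.01],[-1,203,177,0,-0.01],[-1,232,202,0,-0.01],[-1,261,228,0,-0.01],[-1,290,253,0,-0.01],[-1,319,278,0,-0.01],[-1,319,278,0,-0.01]]'; python3 - <<'E'
from h import *
for n,(a,b,c,e) in(("top",(190,150,270,220)),("side",(180,180,270,290))):
    p,d=vision.read_camera(n);cv2.imwrite(f"pics/{n}1.png",cv2.resize(p[b:e,a:c],None,fx=5,fy=5)[:,:,::-1])
E
python3 go.py .583 .240 .345
```

```text
time: 2.1
tool_pos: [0.5862, 0.2421, 0.4025]
tool_rot: [-3.141, -0.002, 1.771]
contact_force: [-2.1, -0.7, 0.3]
opening: 0.0003
grip_force: 0.0
shift mm [ 2.2 -1.1 58.1] roll to 1.775: -0.006 pos [0.5847 0.2381 0.4031] rot [-3.1392e+00  5.0000e-04  1.7690e+00] F [ 0.03  0.12 -0.42] op 0.00031905893086622795 0.0 t 2.2
```

View pics/side1.png

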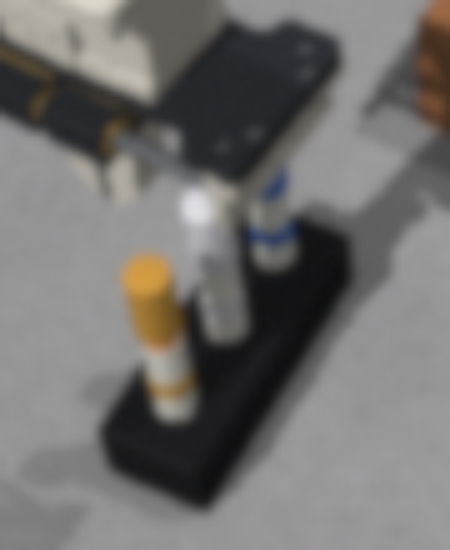

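The gold cap (crop (150,275)) stands clear and the closed fingertips are above it. I'll go down next.

```bash
python3 -m crank '[[-1,2,-1,20,0],[-1,2,-1,40,0],[-1,2,-1,56,0],[-1,2,-1,61,0],[-1,2,-1,64,0],[-1,2,-1,66,0],[-1,2,-1,68,0],[-1,2,-1,70,0],[-1,2,-1,72,0],[-1,2,-1,74,0],[-1,2,-1,74,0]]'; python3 go.py .583 .240 .328
```

```text
time: 3.12
tool_pos: [0.5834, 0.2386, 0.3312]
tool_rot: [3.14, 0.0, 1.767]
contact_force: [0.6, -0.8, 2.7]
opening: 0.0006
grip_force: 1.1
shift mm [ 1.4 -0.1  3.2] roll to 1.775: -0.008 pos [0.5834 0.2386 0.3312] rot [3.1401e+00 3.0000e-04 1.7668e+00] F [ 0.64 -0.77  2.68] op 0.0005936635299173603 1.1243402302557115 t 3.1167
```

```bash
python3 -m crank '[[-1,1,0,1,0],[-1,1,0,2,0],[-1,1,0,3,0],[-1,1,0,4,0],[-1,1,0,5,0],[-1,1,0,5,0]]'; python3 go.py .583 .240 .328
```

```text
time: 3.62
tool_pos: [0.5831, 0.2395, 0.3281]
tool_rot: [3.139, 0.0, 1.767]
contact_force: [-2.8, -4.8, 15.7]
opening: 0.0007
grip_force: 7.8
shift mm [ 0.5 -0.   0.1] roll to 1.775: -0.008 pos [0.5831 0.2395 0.3281] rot [3.1386e+00 4.0000e-04 1.7669e+00] F [-2.82 -4.79 15.66] op 0.0006561882012287735 7.768173802178353 t 3.6167
```

```bash
python3 -m crank '[[-1,0,0,1,0],[-1,0,0,1,0],[-1,0,0,1,0],[-1,0,0,1,0]]'; python3 -m crank '[[-1,0,0,-20,0],[-1,0,0,-50,0],[-1,0,0,-80,0],[-1,0,0,-80,0],[-1,-40,0,-80,0],[-1,-80,0,-80,0],[-1,-120,0,-80,0],[-1,-160,0,-80,0],[1,-190,0,-80,0],[1,-190,0,-80,0]]'; python3 - <<'E'
from h import *
for n,(a,b,c,e) in(("top",(190,150,270,220)),("side",(180,180,270,290))):
    p,d=vision.read_camera(n);cv2.imwrite(f"pics/{n}2.png",cv2.resize(p[b:e,a:c],None,fx=5,fy=5)[:,:,::-1])
    m=cv2.inRange(cv2.cvtColor(p,cv2.COLOR_RGB2HSV),(12,150,90),(28,255,255))>0
    M=np.zeros_like(m);M[b:e,a:c]=1;C=cloud(n,p,d,m&M);print(n,len(C),np.percentile(C,[5,50,95],0).round(3) if len(C) else "")
E
python3 go.py .642 -.140 .404
```

```text
time: 3.95
tool_pos: [0.583, 0.2395, 0.328]
tool_rot: [3.138, 0.0, 1.767]
contact_force: [-4.3, -3.8, 20.1]
opening: 0.0002
grip_force: 10.1
time: 4.78
tool_pos: [0.6208, 0.048, 0.4036]
tool_rot: [-3.14, 0.001, 1.761]
contact_force: [-0.3, 0.9, 0.5]
opening: 0.0093
grip_force: 0.0
top 37 [[0.578 0.232 0.14 ]
 [0.586 0.241 0.15 ]
 [0.595 0.248 0.153]]
side 104 [[0.573 0.235 0.119]
 [0.578 0.243 0.148]
 [0.59  0.249 0.151]]
shift mm [-192.9  -15.5   -0.5] roll to 1.775: -0.011 pos [0.6201 0.0523 0.4037] rot [-3.1401e+00 -1.1000e-03  1.7643e+00] F [ 0.06  0.34 -0.13] op 0.017003855285320835 0.0 t 4.8833
```

View pics/side2.png

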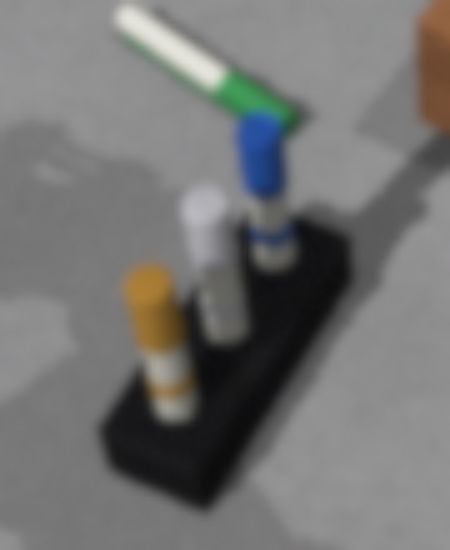

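The cap is home, at 0.151 m with no collar left showing. Next is the handle.

```bash
python3 -m crank '[[0.5,-35,-3,0,-0.01],[0.5,-70,-6,0,-0.01],[0.5,-105,-9,0,-0.01],[0.5,-140,-12,0,-0.01],[0.5,-175,-14,0,-0.01],[0.5,-193,-15,0,-0.01],[0.5,-193,-15,0,-0.01],[0.5,-193,-15,0,-0.01],[0.5,-193,-15,0,-0.01]]';python3 - <<'E'
from h import *
for n,(a,b,c,e) in(("top",(270,130,400,240)),("side",(240,60,370,170))):
    p,d=vision.read_camera(n);cv2.imwrite(f"pics/{n}3.png",cv2.resize(p[b:e,a:c],None,fx=5,fy=5)[:,:,::-1])
E
python3 go.py .642 -.140 .2875
```

```text
time: 5.63
tool_pos: [0.643, -0.137, 0.4044]
tool_rot: [-3.141, -0.001, 1.778]
contact_force: [-0.5, 1.3, 0.8]
opening: 0.0685
grip_force: 0.0
shift mm [ -3.   -1.6 117.3] roll to 1.775: 0.004 pos [ 0.643  -0.1368  0.4048] rot [ 3.1416e+00 -5.0000e-04  1.7792e+00] F [ 0.19  0.24 -0.54] op 0.06844994462231957 0.0 t 5.7333
```

View pics/side3.png

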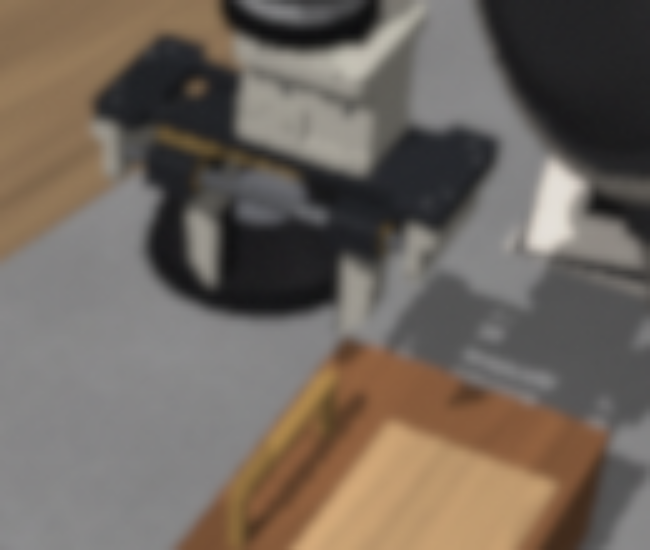

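The fingers (crop (205,250) and (355,295)) are open across the bar, which runs from (240,500) to (330,385). I'll lower and pinch.

```bash
python3 -m crank '[[0.5,-3,-2,25,0],[0.5,-3,-2,50,0],[0.5,-3,-2,75,0],[0.5,-3,-2,95,0],[0.5,-3,-2,108,0],[0.5,-3,-2,115,0],[0.5,-3,-2,116,0],[-1,-3,-2,116,0],[-1,-3,-2,116,0],[-1,-3,-2,116,0],[-1,-3,-2,116,0],[-1,-3,-2,116,0]]' 15;python3 -m crank '[[-1,0,0,0,0],[-1,0,0,0,0],[-1,0,0,0,0],[-1,0,0,0,0]]';python3 go.py .642 -.140 .2875
```

```text
time: 6.73
tool_pos: [0.6416, -0.1423, 0.2895]
tool_rot: [3.14, 0.001, 1.777]
contact_force: [-1.1, -0.0, -0.8]
opening: 0.04
grip_force: 0.0
time: 7.07
tool_pos: [0.6415, -0.1424, 0.2887]
tool_rot: [-3.142, 0.0, 1.777]
contact_force: [-0.2, -0.6, 0.2]
opening: 0.0133
grip_force: 0.0
shift mm [2.2 1.  1.2] roll to 1.775: 0.002 pos [ 0.6415 -0.1424  0.2887] rot [-3.1416e+00  1.0000e-04  1.7767e+00] F [-0.23 -0.58  0.21] op 0.013329486237276497 0.0 t 7.0667
```

```bash
python3 -m crank '[[-1,0,0,0,0],[-1,0,0,0,0],[-1,0,0,0,0]]' 20;python3 -m crank '[[-1,0,-2.2,-6.5,0],[-1,0,-4.7,-12.9,0],[-1,0,-7.5,-19.2,0],[-1,0,-10.6,-25.3,0],[-1,0,-13.9,-31.3,0],[-1,0,-17.5,-37.2,0],[-1,0,-21.4,-42.9,0],[-1,0,-25.5,-48.4,0],[-1,0,-29.8,-53.7,0],[-1,0,-34.3,-58.9,0],[-1,0,-39.1,-63.8,0],[-1,0,-44.1,-68.6,0]]';python3 go.py .528 -.165 .393
```

```text
time: 7.32
tool_pos: [0.6418, -0.1422, 0.2887]
tool_rot: [3.141, 0.0, 1.777]
contact_force: [2.8, 0.2, -0.9]
opening: 0.0112
grip_force: 20.0
time: 8.32
tool_pos: [0.5986, -0.151, 0.3593]
tool_rot: [3.137, 0.001, 1.777]
contact_force: [6.5, 2.2, 3.1]
opening: 0.0111
grip_force: 20.0
shift mm [  0.7 -71.8 -34. ] roll to 1.775: 0.002 pos [ 0.5986 -0.151   0.3593] rot [3.137e+00 1.300e-03 1.777e+00] F [6.48 2.25 3.12] op 0.011147776415152359 20.002431571483612 t 8.3167
```

```bash
python3 -m crank '[[-1,0,-5.2,-4.5,0],[-1,0,-10.5,-8.8,0],[-1,0,-16.1,-12.8,0],[-1,0,-21.8,-16.6,0],[-1,0,-27.7,-20.1,0],[-1,0,-33.8,-23.4,0],[-1,0,-39.9,-26.4,0],[-1,0,-46.2,-29.2,0],[-1,0,-52.7,-31.6,0],[-1,0,-59.2,-33.8,0],[-1,0,-65.8,-35.7,0],[-1,0,-72.4,-37.3,0]]';python3 -m crank '[[-1,0,0,0,0],[-1,0,0,0,0],[-1,0,0,0,0],[-1,0,0,0,0],[-1,0,0,0,0],[-1,0,0,0,0]]'; python3 - <<'E'
from h import *
for n,(a,b,c,e) in(("top",(270,100,400,240)),("side",(240,60,370,230))):
    p,d=vision.read_camera(n);np.savez(n+"4.npz",p=p,d=d);cv2.imwrite(f"pics/{n}4.png",cv2.resize(p[b:e,a:c],None,fx=3.5,fy=3.5)[:,:,::-1])
im=[cv2.resize(cv2.imread(f"pics/{n}4.png"),(390,500)) for n in("top","side")];cv2.imwrite("pics/both4.png",np.hstack(im))
E
python3 go.py .528 -.165 .393
```

```text
time: 9.32
tool_pos: [0.527, -0.1659, 0.3963]
tool_rot: [3.139, 0.001, 1.777]
contact_force: [2.9, 2.3, 4.5]
opening: 0.0111
grip_force: 20.0
time: 9.82
tool_pos: [0.5272, -0.1659, 0.3962]
tool_rot: [3.14, 0.001, 1.777]
contact_force: [2.2, 2.8, 8.3]
opening: 0.0113
grip_force: 20.0
shift mm [0.7 0.9 3.1] roll to 1.775: 0.002 pos [ 0.5273 -0.1659  0.3961] rot [3.1397e+00 8.0000e-04 1.7769e+00] F [2.31 2.   7.33] op 0.011229858017440317 19.999723434448242 t 9.9167
```

View pics/both4.png

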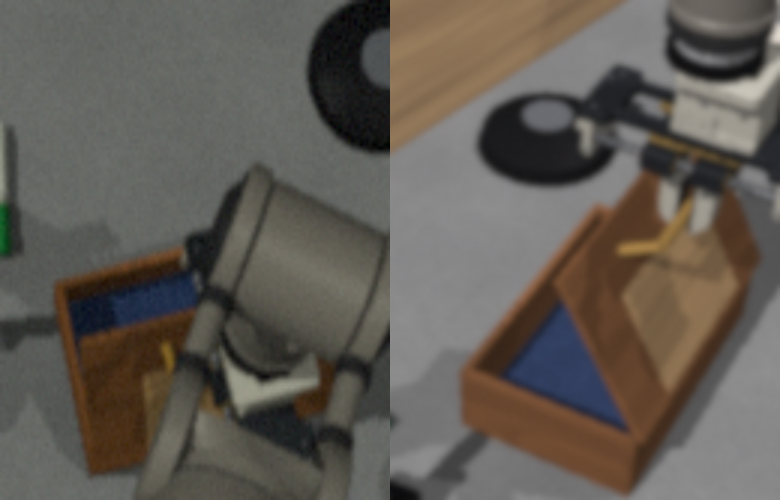

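The lid is up, with the handle in the fingers (crop (690,210)) and the box interior visible. I'll check the angle by fitting a plane to the lid's upper face.

```bash
python3 - <<'E'
from h import *
ya=np.radians(11.7);ex=np.array([np.cos(ya),np.sin(ya)]);ey=np.array([-ex[1],ex[0]]);H=np.array([.5835,-.1535])-.09*ex
for n in("top","side"):
    f=np.load(n+"4.npz");C=cloud(n,f["p"],f["d"],np.ones(f["d"].shape,bool))
    u=(C[:,:2]-H)@ex;v=(C[:,:2]-H)@ey;z=C[:,2]-.0805
    w=(v>.03)&(v<.135) if n=="top" else (v>-.1)&(v<.135)
    th=np.radians(60);s=u*np.cos(th)+z*np.sin(th);q=-u*np.sin(th)+z*np.cos(th)
    k=w&(s>.05)&(s<.17)&(abs(q-.008)<.015);
    for _ in range(3):
        a,b=np.polyfit(s[k],q[k],1);k=k&(abs(q-a*s-b)<.005)
    print(n,k.sum(),"angle",60+np.degrees(np.arctan(a)),"offset mm",b*1000)
E
python3 go.py .528 -.165 .393
```

```text
top 681 angle 60.01272517931358 offset mm 6.365716103598981
side 1801 angle 59.630455374984905 offset mm 10.74406245705324
shift mm [0.7 0.9 3.1] roll to 1.775: 0.002 pos [ 0.5273 -0.1659  0.3961] rot [3.1397e+00 8.0000e-04 1.7769e+00] F [2.31 2.   7.33] op 0.011229858017440317 19.999723434448242 t 9.9167
```

The lid is at about 60° and steady, with a 20 N grip on the handle.

```bash
python3 -c "from cell import ticket;print(ticket.hand_in())"
```

```text
the job is handed in; nothing more can be done
None
```

I pressed the gold cap fully home (top at about 150 mm) and handed in with the lid measured at about 60° open and held steady by its handle at a 20 N grip; the judge's verdict was not shown.

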